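# Refit the roller of a lead-came mill and close its guard

## Task

The mill's wooden roller lies under the low shelf of the sloping board with one steel end pin sticking out. Draw it out by that pin along the board until it is fully clear of the shelf and let go of it there so that it lies still against the stop lath, never letting it get down onto the bench; then take it again by the middle of its barrel and lower it gently into the two open slots of the mill. Last, lower the guard plate gently over both of the mill's pins at once until it lies flat on the mill with its wide side covering the roller's slots, and leave the jar, the tape roll and the brush where they stand.

Things in the scene. Friction and masses are not known exactly. Their poses are not given: they have to be found in the camera images.
- roller_center (a point): Centre of the loose roller; its y axis is the roller's axis. Wooden barrel 44 mm thick, 100 mm long, with a steel end pin 16 mm thick, 45 mm long at each end (190 mm over all, ends alike); 0.2 to 0.45 kg. Starts under the shelf against the board's lath, its -y pin and a little barrel sticking out. It has no flat and rolls freely.
- board: Fixed sloping board, 124 mm wide (x), y from -155 to +175 mm, origin on the bench. Top at z = 20 mm at x = 0, falling 5 degrees towards -x (z = 20 mm + 0.087 x). A stop lath 6 mm proud of it runs along y at x = -45 to -57 mm. A roller lying against it has its axis along y at x = -32, z = 39 mm. y below 20 mm is uncovered by the shelf.
- shelf_edge (a point): Middle of the top front edge of the low plywood shelf fixed on the board (board's axes), 78 mm above the bench. From here it runs 145 mm to +y and 81 mm to either side in x; 8 mm thick, open at both y ends, side walls 12 mm thick. Glass sheets up to 90 mm above the bench lie on it from 50 mm in. The roller is fully clear when its centre is over 95 mm to -y of here.
- mill: Fixed grey mill, origin on the bench under its centre. Two cheeks 14 mm thick at y = -61 and +61 mm (108 mm between), x = -55 to +34 mm, tops at z = 96 mm. Each has a slot open at the top at x = 0: 20 mm wide, floor at z = 62 mm, flared to 36 mm over the uppermost 12 mm. A fixed steel roller lies below (top at 44 mm); nothing stands before or behind.
- mill_seat (a point): Where the roller's centre belongs: x = 0, y = 0, z = 70 mm of the mill, with the mill's axes. Roller axis along y either way round, barrel between the cheeks, end pins on the slot floors.
- pins_mid (a point): Point midway between the tips of the mill's two upright steel pins (mill's axes), 126 mm above the bench, at x = -36 mm of the mill. The pins stand on the cheeks at y = -61 and +61 mm from here, 12 mm thick, 30 mm high, tapering to 4 mm over the uppermost 10 mm.
- guard_tab (a point): Middle of the upright tab of the loose aluminium guard (0.2 kg): plate 76 (x) by 170 (y) by 5 mm, flat on the bench, tab up. This point is 25 mm above its underside. Tab 8 mm thick (x), 60 long (y), from 5 to 45 mm up. Two 16 mm holes at x = -22, y = -61 and +61 mm from here; wide side +x. When fitted: at x = -14, y = 0, z = 121 mm of the mill, axes parallel.
- jar: Open glass jar, 64 mm in diameter, 85 mm high, a bystander. Origin under its base.
- tape: Roll of orange tape lying flat, 96 mm in diameter, 25 mm high, a bystander. Origin under its centre.
- brush: Hand brush lying on its black bristles, about 180 mm long (x) and 32 mm high, a bystander. Origin on the bench under it.
Not all that is in view belongs to the job. What is shaped like the part that bears guard_tab but orange is not meant.

How it is judged:
On the way, in this order (a step that is already met when the one before it is completed fails the run):
1. the roller is drawn fully clear of the shelf and lies still on the board against the lath, let go (y of roller_center in the frame of board between -0.16 and -0.073 m and x of roller_center in the frame of board between -0.042 and -0.022 m and height (world z) of roller_center below 0.046 m and linear speed of roller below 0.03 m/s and contact force between the fingers and roller below 0.1 N), for 0.2 s.
2. the roller lies in both slots of the mill, let go (distance between roller_center and mill_seat below 0.007 m and angle between the y axis of roller_center and the y axis of mill_seat, either way round below 0.06 rad and contact force between the fingers and roller below 0.1 N), for 0.2 s.
At the end, for the whole second after the job is handed in: The roller lies still in both slots (centre within 7 mm of the seat, axis within 0.06 rad) and the guard lies flat on the mill, pins through both holes, wide side over the slots (within 5 mm in x, 6 mm in y, 3 mm in height, tilt under 0.05, yaw within 0.08 rad) (distance between roller_center and mill_seat below 0.007 m and angle between the y axis of roller_center and the y axis of mill_seat, either way round below 0.06 rad and linear speed of roller below 0.03 m/s and x of guard_tab in the frame of mill between -0.019 and -0.009 m and y of guard_tab in the frame of mill between -0.006 and 0.006 m and z of guard_tab in the frame of mill between 0.118 and 0.124 m and angle between guard_tab's own z axis and vertical below 0.05 rad and angle between the y axis of guard_tab and the y axis of mill_seat, either way round below 0.08 rad); the robot touches nothing.
It fails at once if the roller gets down onto the bench (height (world z) of roller_center below 0.029 m).
It fails at once if the roller or the guard plate is dropped or forced onto the mill (over 60 N) (contact force between any of roller, guard and mill above 60 N).
It fails at once if the jar, the tape roll or the brush is moved by more than 30 mm (distance of any of jar, tape, brush from where it was at the start of the episode above 0.03 m).
It also fails if it takes over 72 s, if anything falls off the work surface, if the arm or the gripper's body presses on something with over 40 N, if the wrist force passes 120 N, or if a joint passes its speed limit or range.

## Robot

A 6-joint arm with a two-finger parallel gripper is mounted at the origin on the work surface. World frame = base frame: x ahead of the robot, y to its left, z up, the work surface at z = 0. Lengths are in m, angles in rad, forces in N, time in s.
With the tool pointing down it reaches from about 0.225 to 0.725 m from the base axis. Payload 3.1 kg.
Tool frame: the origin (TCP) lies at the very end of the fingers, on their centre line; the grasp point (between the pads) lies grip_point_offset behind it (grip_point_offset is the distance from the TCP to the grasp point, in m); z points along the fingers, y is the line along which they close (so a half turn about z gives the same grasp; the last joint's range is limited). The gripper opens to 85 mm and grips with 20 to 120 N. Pads are 22 mm wide; open, the fingers measure 114 mm over their backs; the gripper's body (76 mm by 85 mm) begins 54 mm behind the grasp point. The pads swing forward as they close: fully open they stand 13 mm farther back than shut.
Start: joints at [-1.388, 0.048, 0.099, 1.622, 0, 1.443], TCP at [0.161, -0.5, 0.194] pointing down, gripper open.
Joint ranges: [-2.91, 2.91], [-0.99, 1.94], [-1.21, 1.42], [-2.12, 2.29], [-1.49, 1.47], [-3.14, 3.14]. Speed limits (rad/s): [2.79, 2.79, 3.14, 3.14, 3.14, 3.14].

## Interface

Orientations are given as a 3x3 rotation matrix whose columns are the frame's x, y, z axes.
In Python, from cell import get_state, get_image, sign_off, regions_of, grip_point_offset gives the robot as it stands.
- The arm moves only by the shell command python3 -m pendant 'ROWS' [FORCE]. ROWS is JSON, one flat list of numbers, 5 for each row, row after row: the finger opening in mm, from 0 to 85.4, then the shift along the tool's x, y, z each as a share of 0.02 m, from -1 to 1, then the turn about the tool's z as a share of 4 degrees, from -1 to 1. A call has 1 to 5 rows; each row shifts and turns the commanded pose from where the row before left it, along the tool's axes as they then stand; what a row does not reach is not made up. A row lasts 1/8 s, in which the tool goes at most 62.5 mm and 10.7 degrees, less where a joint would pass 70% of its speed; a pose out of reach is approached as far as the arm can. A call with a number of a shift or a turn outside -1 to 1 is refused whole. A call with a gripper value outside its range is refused whole. The fingers move at their own pace and stop on an object; FORCE is the grip in N (left out, the last holds). Time passes only in rows, so rows that do not move let the fingers close. It gives the time, the measured TCP pose, the force, the opening and the grip force at its end, in the units of the state.
- get_state(): the state, without advancing time (a new reading comes with each control period).
- get_image(name): name is "scene" or "side" or "wrist"; returns a dict with "pixels" (420x560x3 uint8, red, green, blue), "fx", "fy", "cx", "cy" (pixels), "T" (4x4, takes a point from camera to world coordinates). Camera axes: x right, y up, looking along -z (the intrinsics and any distortion apply to the point x, -y, -z); pixel columns grow to the right and rows downward; lengths in m; the calibration is good to about 2 mm. A picture is of the moment at which its call begins. There is no depth.
- sign_off(): hands the job in; it is judged then, once.
Trained networks look in a picture, given as the dict that the camera call returned (one of the last four; its "shot" number tells which), for a name from the list of things; names that differ only in an ending like _2 or _b are one class to them, and where a whole thing is asked for, a point or a joint stands for the part that bears it (a point fixed in the world has none). Each returns a list of dicts, best first, with "p" (0 to 1); they miss things now and then, are a little off and sometimes report something else, mostly with a low value. They report only what shows in the picture. A call takes as long as a camera call. They do not tell look-alikes from the thing itself.
- regions_of(picture, target): "region" (420x560 bool, what is visible of it) and "rect" ([left, top, right, bottom] in pixels, round what is visible of it).
The state is a dict: "clock": time; "joint_pos": joint angles; "qvel": joint speeds; "joint_torque": joint torques, N m; "position": TCP position; "tool_rot": TCP orientation; "contact_force": force on the tool from outside, world axes, zero at the start; "torque": the same for the moment, N m; "grip_width": finger opening in m; "gripper_force": force on a finger pad.
Only numpy, scipy, OpenCV 4.12 (cv2) and the standard library are available. Lean on these libraries where they do the work, as an engineer would, in place of code of your own. Each camera call takes 0.05 s, during which the arm holds its last target. There are 200 camera calls.

## Working session

There is one attempt and no reset: what is moved stays moved. The work goes in short steps, Python scripts to look and compute and a shell command to move; the robot and the scene stay as the last step left them, time stands still between calls to the robot, and variables do not carry over. Pictures are saved under pics/ and viewed, at most 10 in all, crops included, and the job is handed in when it is done.

```bash
ls; mkdir -p pics; cat > h.py <<'E'
import numpy as np, cv2
from cell import *
def ray(im,u,v):
    d=np.array([(u-im['cx'])/im['fx'],-(v-im['cy'])/im['fy'],-1.0]); T=np.array(im['T'])
    return T[:3,3],T[:3,:3]@d
def at_z(im,u,v,z):
    o,d=ray(im,u,v); return o+d*(z-o[2])/d[2]
def proj(im,P):
    T=np.array(im['T']); p=(np.asarray(P)-T[:3,3])@T[:3,:3]
    return im['cx']+im['fx']*p[...,0]/-p[...,2], im['cy']-im['fy']*p[...,1]/-p[...,2]
def save(im,n): cv2.imwrite('pics/'+n+'.png',np.array(im['pixels'])[:,:,::-1])
E
python3 - <<'E'
from h import *
s=get_state();print(s['clock'],s['position'],s['tool_rot'],grip_point_offset)
ims={}
for n in('scene','side'):
    im=get_image(n);save(im,n);print(n,[k for k in im],im['fx'],im['fy'],im['cx'],im['cy']);print(np.round(im['T'],3).tolist())
    ims[n]=im
    for t in('roller_center','board','shelf_edge','mill','guard_tab','jar','tape','brush'):
        try: print(t,[(round(r['p'],2),np.round(r['rect']).tolist()) for r in regions_of(im,t)][:4])
        except Exception as e: print(t,e)
c=np.hstack([np.array(ims[n]['pixels']) for n in ims]);
E
```

```text
pics
0.0 [ 0.16039505 -0.49913854  0.19270092] [[ 9.52091888e-01  3.05811718e-01 -4.78396559e-04]
 [ 3.05811975e-01 -9.52088988e-01  2.36547782e-03]
 [ 2.67914740e-04 -2.39845164e-03 -9.99997088e-01]] 0.0187
scene ['pixels', 'fx', 'fy', 'cx', 'cy', 'T', 'shot'] 477.12367671002926 477.12367671002926 283.5185681163887 212.58279792161693
[[0.896, -0.353, 0.268, 0.874], [0.444, 0.701, -0.558, -0.719], [0.009, 0.619, 0.785, 1.107], [0.0, 0.0, 0.0, 1.0]]
roller_center [(0.46, [308.0, 147.0, 326.0, 166.0])]
board [(0.6, [277.0, 117.0, 373.0, 213.0])]
shelf_edge [(0.92, [278.0, 117.0, 372.0, 212.0])]
mill [(0.75, [156.0, 288.0, 242.0, 384.0])]
guard_tab [(0.69, [226.0, 228.0, 289.0, 266.0]), (0.52, [353.0, 217.0, 381.0, 273.0])]
jar [(0.64, [322.0, 263.0, 346.0, 297.0])]
tape [(0.84, [246.0, 162.0, 276.0, 190.0])]
brush [(0.92, [351.0, 218.0, 377.0, 272.0]), (0.16, [280.0, 120.0, 370.0, 213.0])]
side ['pixels', 'fx', 'fy', 'cx', 'cy', 'T', 'shot'] 393.65710732539605 393.65710732539605 278.4141041079658 209.27102536937923
[[-0.798, 0.427, -0.426, 0.081], [-0.602, -0.543, 0.585, 0.568], [0.019, 0.723, 0.69, 0.829], [0.0, 0.0, 0.0, 1.0]]
roller_center [(0.44, [195.0, 297.0, 219.0, 312.0]), (0.24, [227.0, 172.0, 249.0, 202.0])]
board [(0.84, [109.0, 256.0, 263.0, 379.0])]
shelf_edge [(0.93, [110.0, 256.0, 264.0, 381.0])]
mill [(0.77, [313.0, 147.0, 378.0, 205.0])]
guard_tab [(0.92, [388.0, 187.0, 407.0, 217.0]), (0.71, [266.0, 217.0, 322.0, 255.0])]
jar [(0.82, [229.0, 169.0, 250.0, 204.0])]
tape [(0.82, [255.0, 292.0, 300.0, 334.0])]
brush [(0.81, [171.0, 198.0, 216.0, 239.0])]
```

View pics/scene.png

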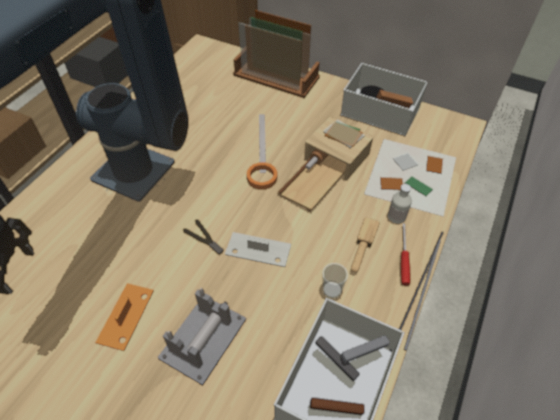

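View pics/side.png

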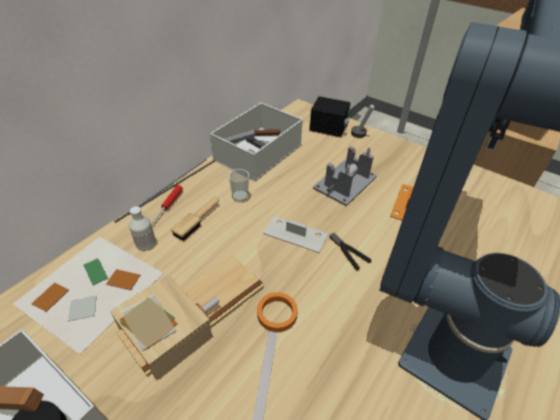

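```bash
python3 - <<'E'
import cv2,numpy as np
a=cv2.imread('pics/scene.png');b=cv2.imread('pics/side.png')
def c(i,x,y,w,h,W,H): return cv2.resize(i[y:y+h,x:x+w],(W,H),interpolation=cv2.INTER_CUBIC)
# 4x crops, 100x75 each
o=np.vstack([np.hstack([c(a,275,115,100,100,400,300*100//75)[:300] , c(a,275,115,100,100,400,400)[:300]])]*1)
A=c(a,275,115,100,100,400,400)
cv2.imwrite('pics/c1.png',np.hstack([c(a,275,115,100,100,400*3//2,600)[:, :600]]))
L=np.vstack([c(a,275,115,100,100,400,400)[:0],c(a,150,285,100,75*4//3,400,400)])
cv2.imwrite('pics/c2.png',np.vstack([np.hstack([c(a,150,285,100,100,400,400),c(b,305,140,100,100,400,400)]),np.hstack([c(a,215,220,100,50,400,200),c(b,255,210,100,50,400,200)])]))
cv2.imwrite('pics/c3.png',np.hstack([c(a,275,115,100,100,400,400),c(b,105,250,160,133,400,333) if 0 else c(b,105,250,160,160,400,400)]))
E
```

```text
(no output)
```

View pics/c2.png

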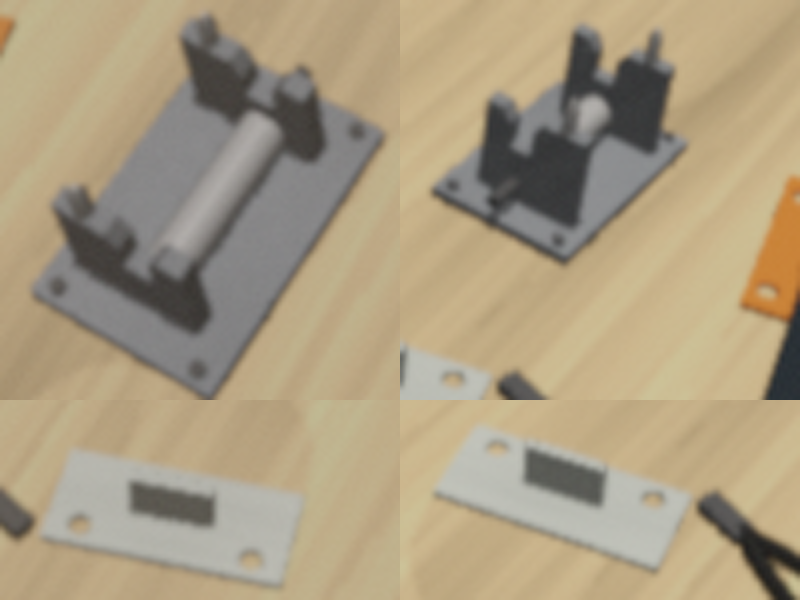

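View pics/c3.png

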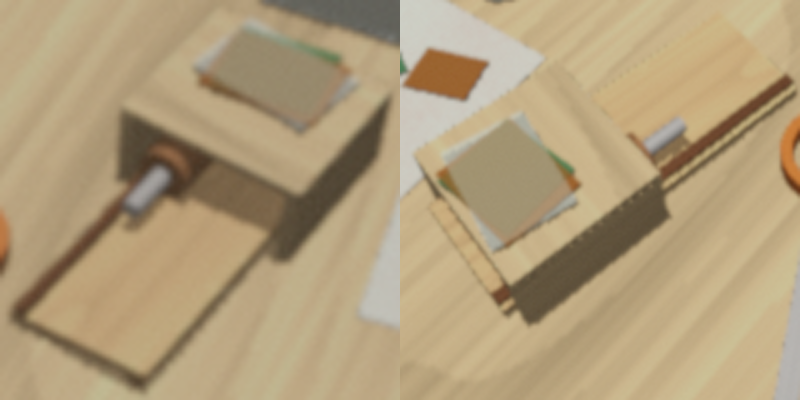

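```bash
cat > m.py <<'E'
from h import *
a=get_image('scene');b=get_image('side')
def two(pa,pb):
    o1,d1=ray(a,*pa);o2,d2=ray(b,*pb)
    s=np.linalg.lstsq(np.c_[d1,-d2],o2-o1,rcond=None)[0]
    p,q=o1+d1*s[0],o2+d2*s[1]; return (p+q)/2,np.linalg.norm(p-q)
print('clock',get_state()['clock'])
for n,pa,pb,z in [('holeL',(235,250.5),(318.25,234.75),.003),('holeR',(277.75,259.75),(279.25,221.75),.003),('pinfar',(201.25,290),(349.5,165),.126),('pinnear',(168,333),(368.75,148.75),.126),('shL',(305.5,140.75),(209,322),.078),('shR',(350,163.25),(165,274.8),.078)]:
    print(n,np.round(at_z(a,*pa,z),4),np.round(at_z(b,*pb,z),4),*np.round(two(pa,pb)[0],4),two(pa,pb)[1].round(4))
for im,boxes in((a,('jar','tape','brush')),(b,('jar','tape','brush'))):
  for t in boxes:
    r=regions_of(im,t)
    if r: l,tp,rr,bt=r[0]['rect'];print(t,at_z(im,(l+rr)/2,(tp+bt)/2,.015).round(3))
E
python3 m.py
```

```text
clock 1.0
holeL [ 0.4354 -0.1147  0.003 ] [ 0.4373 -0.1188  0.003 ] 0.4363 -0.1163 0.0058 0.0006
holeR [ 0.5549 -0.0886  0.003 ] [ 0.5562 -0.0916  0.003 ] 0.5552 -0.0899 0.005 0.0005
pinfar [ 0.4693 -0.3122  0.126 ] [ 0.4634 -0.309   0.126 ] 0.4664 -0.3117 0.1229 0.0034
pinnear [ 0.4616 -0.4344  0.126 ] [ 0.4578 -0.4195  0.126 ] 0.4603 -0.4314 0.1186 0.0039
shL [0.4564 0.2988 0.078 ] [0.4511 0.2981 0.078 ] 0.454 0.2987 0.0764 0.0047
shR [0.6161 0.2706 0.078 ] [0.6187 0.2722 0.078 ] 0.6171 0.2717 0.0782 0.0029
jar [ 0.725 -0.081  0.015]
tape [0.38  0.156 0.015]
brush [0.755 0.049 0.015]
jar [ 0.738 -0.126  0.015]
tape [0.371 0.161 0.015]
brush [0.754 0.061 0.015]
```

```bash
cat >> h.py <<'E'
def shift(target,yang=None):
    """rows still needed in tool axes (units of 20 mm, 4 deg) to TCP target"""
    s=get_state();R=np.array(s['tool_rot']);d=R.T@(np.asarray(target)-np.array(s['position']))/.02
    ya=np.degrees(np.arctan2(R[1,1],R[0,1])); 
    print('clock %.2f pos'%s['clock'],np.round(s['position'],4),'yang %.2f'%ya,'rows',d.round(2),'turn rows',None if yang is None else round(-((yang-ya+180)%360-180)/4,2),'grip',np.round(s['grip_width'],4),'f',np.round(s['contact_force'],1))
E
python3 - <<'E'
from h import *
from cell import *
import m
a,b=m.a,m.b
print('tip',m.two((308,167),(218.2,298.8)))
bx=np.array([.1631,-.027]);bx/=np.linalg.norm(bx);by=np.array([-bx[1],bx[0]])
mid=np.array([.5356,.285]);o=mid-.02*by
print('bx',bx,'o',o)
t=at_z(a,308,167,.039)[:2];t2=at_z(b,218.2,298.8,.039)[:2]
for q in(t,t2): print('tip in board',(q-o)@bx,(q-o)@by)
for y in(-.09,-.1,-.11): print(y,o-.032*bx+y*by)
shift(np.r_[o-.032*bx-.1*by,.15],-9.5)
E
```

```text
clock 1.4
holeL [ 0.4354 -0.1147  0.003 ] [ 0.4373 -0.1188  0.003 ] 0.4363 -0.1163 0.0058 0.0006
holeR [ 0.5549 -0.0886  0.003 ] [ 0.5562 -0.0916  0.003 ] 0.5552 -0.0899 0.005 0.0005
pinfar [ 0.4693 -0.3122  0.126 ] [ 0.4634 -0.309   0.126 ] 0.4664 -0.3117 0.1229 0.0034
pinnear [ 0.4616 -0.4344  0.126 ] [ 0.4578 -0.4195  0.126 ] 0.4603 -0.4314 0.1186 0.0039
shL [0.4564 0.2988 0.078 ] [0.4511 0.2981 0.078 ] 0.454 0.2987 0.0764 0.0047
shR [0.6161 0.2706 0.078 ] [0.6187 0.2722 0.078 ] 0.6171 0.2717 0.0782 0.0029
jar [ 0.72  -0.081  0.015]
tape [0.378 0.16  0.015]
brush [0.754 0.059 0.015]
jar [ 0.739 -0.131  0.015]
brush [0.754 0.061 0.015]
tip (array([0.49603296, 0.22989503, 0.04245372]), np.float64(0.004281290853766015))
bx [ 0.98657317 -0.1633199 ] o [0.5323336  0.26526854]
tip in board -0.030413752993743732 -0.03620880898096524
tip in board -0.029785109931560354 -0.04328887446690782
-0.09 [0.48606447 0.18170319]
-0.1 [0.48443127 0.17183746]
-0.11 [0.48279807 0.16197173]
clock 1.70 pos [ 0.1606 -0.4998  0.1939] yang -72.19 rows [ 25.69 -27.02   2.2 ] turn rows -15.67 grip 0.0857 f [-0.8  0.4  0.4]
```

```bash
R='true'
python3 -m pendant '[40,0.95,-1,0,0, 40,0.95,-1,0,0, 40,0.95,-1,0,0, 40,0.95,-1,0,0, 40,0.95,-1,0,0]' 40
python3 -m pendant '[40,0.95,-1,0,0, 40,0.95,-1,0,0, 40,0.95,-1,0,0, 40,0.95,-1,0,0, 40,0.95,-1,0,0]' >/dev/null
python3 -m pendant '[40,0.95,-1,0,0, 40,0.95,-1,0,0, 40,0.95,-1,0,0, 40,0.95,-1,0,0, 40,0.95,-1,0,0]' >/dev/null
python3 -m pendant '[40,0.95,-1,0,0, 40,0.95,-1,0,0, 40,0.95,-1,0,0, 40,0.95,-1,0,0, 40,0.95,-1,0,0]' >/dev/null
python3 -m pendant '[40,0.95,-1,0,0, 40,0.95,-1,0,0, 40,0.95,-1,0,0, 40,0.95,-1,0,0, 40,0.95,-1,0,0]' >/dev/null
python3 -m pendant '[40,0.95,-1,0,0, 40,0.95,-1,0,0, 40,0,0,0,-1, 40,0,0,0,-1, 40,0,0,0,-1]' >/dev/null
python3 -m pendant '[40,0,0,0,-1, 40,0,0,0,-1, 40,0,0,0,-1, 40,0,0,0,-1, 40,0,0,0,-1]' >/dev/null
python3 -m pendant '[40,0,0,0,-1, 40,0,0,0,-1, 40,0,0,0,-1, 40,0,0,0,-1, 40,0,0,0,-1]' >/dev/null
python3 -m pendant '[40,0,0,0,-1, 40,0,0,0,-0.7, 40,0,0,0,0]'
python3 - <<'E'
from h import *
shift([.48443,.17184,.15],-9.5)
im=get_image('wrist');save(im,'w1');print(np.round(im['T'],3).tolist(),im['fx'],im['cx'],im['cy'])
for t in('roller_center','shelf_edge'):print(t,[(round(r['p'],2),np.round(r['rect']).tolist()) for r in regions_of(im,t)])
E
```

```text
clock: 2.33
position: [0.2207, -0.3748, 0.194]
tool_rot: [[0.952, 0.306, 0.0], [0.306, -0.952, -0.0], [0.0, 0.0, -1.0]]
contact_force: [0.1, 1.1, -0.3]
grip_width: 0.0395
gripper_force: 0.0
clock: 7.08
position: [0.4838, 0.1712, 0.1939]
tool_rot: [[0.232, 0.973, -0.0], [0.973, -0.232, 0.0], [0.0, -0.0, -1.0]]
contact_force: [0.7, -0.4, 0.3]
grip_width: 0.0401
gripper_force: 0.0
clock 7.08 pos [0.4838 0.1712 0.1939] yang -13.43 rows [0.04 0.02 2.2 ] turn rows -0.98 grip 0.0401 f [ 0.7 -0.4  0.3]
[[0.973, 0.222, 0.067, 0.499], [-0.232, 0.931, 0.282, 0.243], [0.0, -0.29, 0.957, 0.374], [0.0, 0.0, 0.0, 1.0]] 362.93910153134215 281.1368437198798 218.83267412601734
roller_center [(0.97, [248.0, 50.0, 301.0, 128.0])]
shelf_edge [(0.83, [203.0, 0.0, 428.0, 244.0]), (0.44, [508.0, 343.0, 560.0, 404.0])]
```

View pics/w1.png

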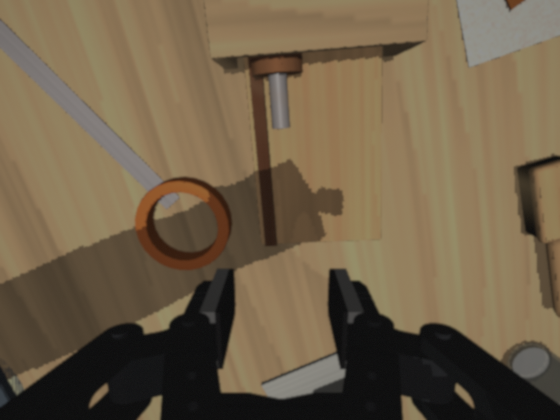

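```bash
python3 - <<'E'
from h import *
im=get_image('wrist')
t=at_z(im,281.5,128,.042);u=at_z(im,278.5,75,.042)
print('tip',t,'root',u,'len',np.linalg.norm(t-u))
d=(u-t)[:2];d/=np.linalg.norm(d);print('dir',d,'yang',np.degrees(np.arctan2(-d[0],d[1])))
for p in((248,60),(272,245),(383,240),(381,60)):print(p,at_z(im,*p,.022))
g=t[:2]+d*.016
shift(np.r_[g-d*.0,.10],-9.5)
E
```

```text
tip [0.4961328  0.22707223 0.042     ] root [0.50381325 0.27035934 0.042     ] len 0.04396320280453924
dir [0.17470183 0.98462138] yang -10.061307199335852
(248, 60) [0.48047773 0.29049729 0.022     ]
(272, 245) [0.45911009 0.11396562 0.022     ]
(383, 240) [0.57172483 0.09275779 0.022     ]
(381, 60) [0.59614303 0.26291743 0.022     ]
clock 7.28 pos [0.4838 0.1712 0.1939] yang -13.42 rows [ 3.66 -0.1   4.7 ] turn rows -0.98 grip 0.04 f [1.  0.3 0.6]
```

```bash

python3 -m pendant '[40,0.92,0,0.9,0, 40,0.92,0,0.9,0, 40,0.92,0,0.9,0, 40,0.9,-0.1,1,0, 40,0,0,1,-0.9]' >/dev/null
python3 -m pendant '[40,0,0,0,0]' >/dev/null
python3 - <<'E'
from h import *
im=get_image('wrist')
shift([.4989,.2428,.024],-10)
r=regions_of(im,'roller_center')
if r:
  reg=r[0]['region'].copy(); ys,xs=np.nonzero(reg);print(r[0]['p'],r[0]['rect'])
  for y in range(int(ys.max())-60,int(ys.max())+1,12):
    q=xs[ys==y]; 
    if len(q):print(y,q.min(),q.max(),at_z(im,(q.min()+q.max())/2,y,.042).round(4))
save(im,'w2')
E
```

```text
clock 8.07 pos [0.4976 0.2432 0.0982] yang -9.81 rows [-0.    0.08  3.71] turn rows 0.05 grip 0.0402 f [ 0.7 -1.1  1. ]
0.92 [251.4, 167.5, 320.5, 246.7]
186 273 297 [0.5017 0.2676 0.042 ]
198 274 298 [0.501  0.2595 0.042 ]
210 275 297 [0.4996 0.2514 0.042 ]
222 275 297 [0.4982 0.2431 0.042 ]
234 275 297 [0.4968 0.2346 0.042 ]
246 282 291 [0.4957 0.2259 0.042 ]
```

```bash

python3 -m pendant '[40,0,0,1,0, 40,0,0,1,0, 40,0,0,0.9,0, 40,0,0,0.7,0, 40,0,0,0,0]'
python3 -m pendant '[5,0,0,0,0, 5,0,0,0,0, 5,0,0,0,0, 5,0,0,0,0]' 40
```

```text
clock: 8.75
position: [0.4978, 0.2425, 0.0266]
tool_rot: [[0.17, 0.985, -0.002], [0.985, -0.17, -0.001], [-0.001, -0.002, -1.0]]
contact_force: [0.9, -0.2, -0.8]
grip_width: 0.0399
gripper_force: 0.0
clock: 9.25
position: [0.4991, 0.2429, 0.0283]
tool_rot: [[0.17, 0.985, 0.001], [0.985, -0.17, 0.0], [0.0, 0.001, -1.0]]
contact_force: [-0.6, 0.0, 0.0]
grip_width: 0.0047
gripper_force: 0.0
```

```bash
python3 - <<'E'
from h import *
im=get_image('wrist');s=get_image('scene')
a=np.array(im['pixels'])[:,:,::-1];b=np.array(s['pixels'])[:,:,::-1]
cv2.imwrite('pics/w3.png',np.hstack([cv2.resize(a[100:420,110:450],(400,376)),cv2.resize(b[115:215,275:375],(376,376),interpolation=cv2.INTER_CUBIC)]))
E
```

```text
(no output)
```

View pics/w3.png

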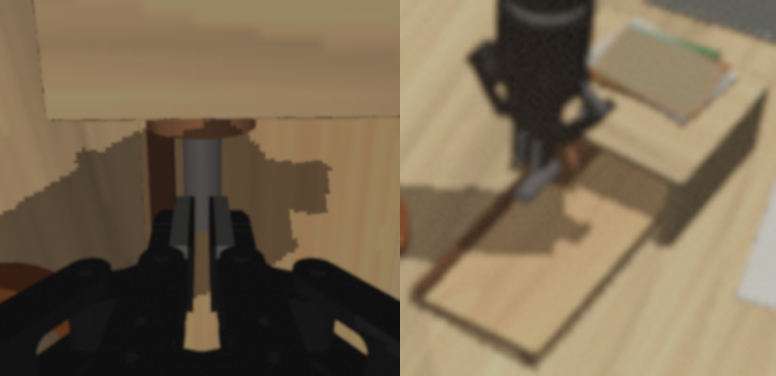

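```bash
python3 - <<'E'
from h import *
im=get_image('wrist');s=get_image('scene');st=get_state();P=np.array(st['position'])
print(P)
for n,i,f in(('w',im,lambda u,v:((u-110)*400/340,(v-100)*376/320)),('s',s,lambda u,v:((u-275)*3.76+400,(v-115)*3.76))):
  for q in(P,P+[0,0,.0187],P+[0,0,.04],[.496,.227,.039],[.496,.227,.031],[.504,.27,.039]): print(n,np.round(q,3),np.round(f(*proj(i,q))))
E
```

```text
[0.49884274 0.24284386 0.02792257]
w [0.499 0.243 0.028] [204. 180.]
w [0.499 0.243 0.047] [205. 197.]
w [0.499 0.243 0.068] [205. 222.]
w [0.496 0.227 0.039] [204. 224.]
w [0.496 0.227 0.031] [204. 215.]
w [0.504 0.27  0.039] [206. 128.]
s [0.499 0.243 0.028] [530. 199.]
s [0.499 0.243 0.047] [531. 183.]
s [0.499 0.243 0.068] [533. 165.]
s [0.496 0.227 0.039] [520. 201.]
s [0.496 0.227 0.031] [519. 208.]
s [0.504 0.27  0.039] [550. 171.]
```

```bash

python3 -m pendant '[40,0,0,0,0, 40,0,0,0,0, 40,0,0,0,0, 40,0,0,0.1,0]' 40
python3 -m pendant '[40,0,0,0.15,0, 40,0,0,0,0]'
```

```text
clock: 9.95
position: [0.4991, 0.2429, 0.0261]
tool_rot: [[0.17, 0.985, 0.001], [0.985, -0.17, 0.0], [0.0, 0.0, -1.0]]
contact_force: [0.8, -1.0, 0.4]
grip_width: 0.0404
gripper_force: 0.0
clock: 10.2
position: [0.4984, 0.2427, 0.0223]
tool_rot: [[0.17, 0.985, -0.001], [0.985, -0.17, -0.0], [-0.0, -0.001, -1.0]]
contact_force: [-0.3, 0.3, -0.4]
grip_width: 0.04
gripper_force: 0.0
```

```bash

python3 -m pendant '[40,0,0,0.15,0, 40,0,0,0,0]' | grep -E 'pos|contact'
python3 -m pendant '[40,0,0,0.15,0, 40,0,0,0,0]'| grep -E 'pos|contact'
```

```text
position: [0.4986, 0.2427, 0.0195]
contact_force: [-0.0, 0.6, 0.7]
position: [0.4986, 0.2427, 0.0166]
contact_force: [0.6, 0.8, 0.8]
```

```bash

python3 -m pendant '[40,0,0,0.15,0, 40,0,0,0,0]' | grep -E 'pos|contact'
python3 -m pendant '[40,0,0,0.15,0, 40,0,0,0,0]'| grep -E 'pos|contact'
python3 -m pendant '[10,0,0,0,0, 10,0,0,0,0, 10,0,0,0,0, 10,0,0,0,0]' 40
```

```text
position: [0.4986, 0.2427, 0.0135]
contact_force: [-0.4, 0.7, 0.4]
position: [0.4986, 0.2427, 0.0106]
contact_force: [-0.2, 0.4, 0.6]
clock: 11.7
position: [0.4989, 0.2429, 0.011]
tool_rot: [[0.17, 0.985, 0.0], [0.985, -0.17, 0.0], [0.0, 0.0, -1.0]]
contact_force: [-0.3, 0.7, 0.1]
grip_width: 0.01
gripper_force: 0.0
```

```bash
python3 - <<'E'
from h import *
im=get_image('wrist');s=get_image('side');c=get_image('scene')
f=lambda i,x,y,w,h,W,H:cv2.resize(np.array(i['pixels'])[y:y+h,x:x+w,::-1],(W,H),interpolation=cv2.INTER_CUBIC)
cv2.imwrite('pics/w4.png',np.hstack([f(im,190,130,180,180,400,400),f(s,180,265,60,60,400,400)])) 
cv2.imwrite('pics/w4.png',np.vstack([cv2.imread('pics/w4.png')[:,:],]))
cv2.imwrite('pics/w5.png',f(c,290,130,50,50,400,400))
st=get_state();P=np.array(st['position']);print(P)
for q in(P,P+[0,0,.02],P+[0,0,.04],[.496,.227,.039],[.504,.27,.039]):
  u,v=proj(im,q);a,b=proj(s,q);print(np.round(q,3),(u-190)*400/180,(v-130)*400/180,400+(a-180)*400/60,(b-265)*400/60)
E
```

```text
[0.49883001 0.24284793 0.01094238]
[0.499 0.243 0.011] 208.06553784769397 273.6666896685577 625.401929149751 295.01579209138225
[0.499 0.243 0.031] 208.7005782708444 308.8747743560033 620.0138062118813 263.71122567558285
[0.499 0.243 0.051] 209.49230907789368 352.77013012873556 614.4613988095904 231.45217956678758
[0.496 0.227 0.039] 208.36178517541953 394.4215782524202 655.2512471061746 224.33362060935528
[0.504 0.27  0.039] 211.78566753528597 197.28315157469802 551.3938886587096 296.83460912514306
```

View pics/w4.png

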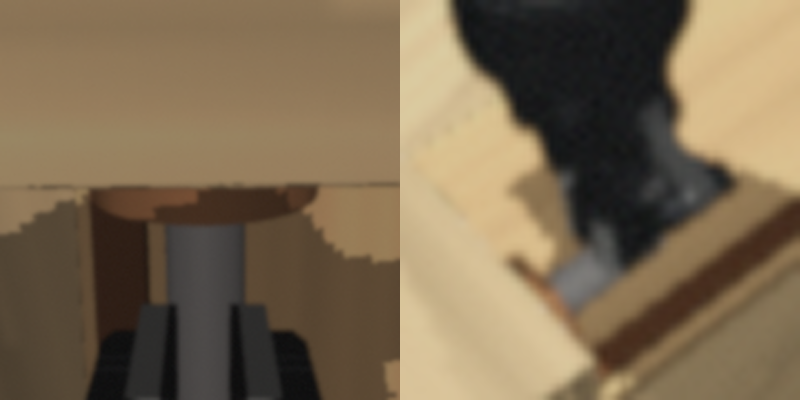

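```bash

python3 -m pendant '[40,0,0,0,0, 40,0,0,0,0, 40,0,0,0.15,0]' | grep -E 'pos|contact'
python3 -m pendant '[40,0,0,0.15,0, 40,0,0,0,0]' | grep -E 'pos|contact'
python3 -m pendant '[40,0,0,0.15,0, 40,0,0,0,0]'| grep -E 'pos|contact'
python3 - <<'E'
from h import *
im=get_image('wrist')
g=cv2.cvtColor(np.array(im['pixels']),cv2.COLOR_RGB2GRAY)
f=cv2.resize(np.array(im['pixels'])[130:420,140:430,::-1],(400,400),interpolation=cv2.INTER_CUBIC)
s=get_image('scene');h=cv2.resize(np.array(s['pixels'])[130:180,290:340,::-1],(400,400),interpolation=cv2.INTER_CUBIC)
cv2.imwrite('pics/w6.png',np.hstack([f,h]))
P=np.array(get_state()['position'])
for z in(.0,.02,.03,.04,.05,.06):
 for dx in (-.0275,.0275):
  q=P+np.array([.985*dx,-.17*dx,0]);q[2]=z
  u,v=proj(im,q);a,b=proj(s,q);print(z,dx,np.round([(u-140)*400/290,(v-130)*400/290,400+(a-290)*8,(b-130)*8]))
E
```

```text
position: [0.4992, 0.243, 0.0081]
contact_force: [-0.2, 0.2, 0.3]
position: [0.4983, 0.2427, 0.0043]
contact_force: [-0.8, -0.1, -0.3]
position: [0.4985, 0.2428, 0.0015]
contact_force: [0.4, 0.2, -0.2]
0.0 -0.0275 [128. 168. 496. 323.]
0.0 0.0275 [269. 168. 611. 384.]
0.02 -0.0275 [121. 190. 498. 288.]
0.02 0.0275 [277. 190. 615. 349.]
0.03 -0.0275 [117. 202. 499. 270.]
0.03 0.0275 [282. 202. 616. 331.]
0.04 -0.0275 [112. 216. 500. 252.]
0.04 0.0275 [288. 216. 618. 313.]
0.05 -0.0275 [106. 232. 501. 234.]
0.05 0.0275 [294. 232. 620. 295.]
0.06 -0.0275 [100. 250. 502. 215.]
0.06 0.0275 [300. 251. 621. 277.]
```

View pics/w6.png

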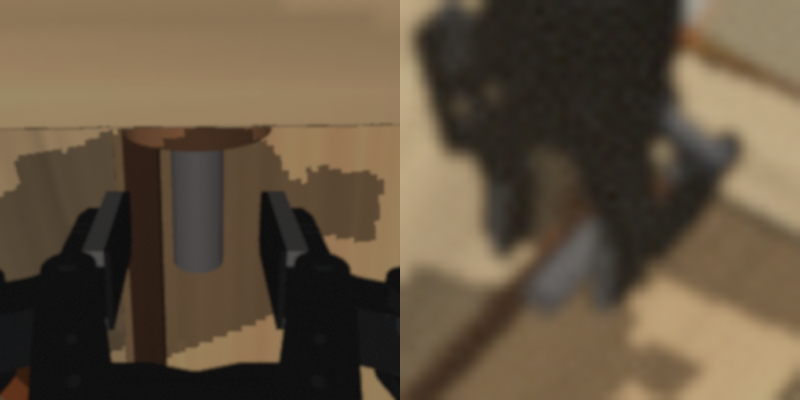

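```bash

python3 -m pendant '[40,0,0,0.15,0, 40,0,0,0.15,0, 40,0,0,0,0]' | grep -E 'pos|contact'
python3 -m pendant '[40,0,0,0.15,0, 40,0,0,0,0]' | grep -E 'pos|contact'
python3 -m pendant '[10,0,0,0,0, 10,0,0,0,0, 10,0,0,0,0, 10,0,0,0,0]' 40
```

```text
position: [0.4984, 0.2427, -0.0046]
contact_force: [0.4, 0.5, -0.1]
position: [0.4986, 0.2427, -0.0074]
contact_force: [-0.0, -0.2, 0.0]
clock: 13.95
position: [0.499, 0.2428, -0.0069]
tool_rot: [[0.17, 0.985, 0.0], [0.985, -0.17, -0.0], [0.0, 0.0, -1.0]]
contact_force: [-1.1, -0.8, 0.7]
grip_width: 0.0143
gripper_force: 39.0
```

```bash

python3 -m pendant '[30,0,0,0,0, 30,0,0,0,0, 30,0,0,0.15,0, 30,0,0,0,0]' | grep -E 'pos|contact'
python3 -m pendant '[30,0,0,0.15,0, 30,0,0,0,0]' | grep -E 'pos|contact'
python3 -m pendant '[10,0,0,0,0, 10,0,0,0,0, 10,0,0,0,0, 10,0,0,0,0]' 40
```

```text
position: [0.4984, 0.2427, -0.0106]
contact_force: [-0.2, 0.3, 0.3]
position: [0.4985, 0.2427, -0.0135]
contact_force: [-0.4, -0.0, 0.1]
clock: 15.2
position: [0.4988, 0.2428, -0.013]
tool_rot: [[0.17, 0.985, 0.0], [0.985, -0.17, -0.0], [-0.0, 0.0, -1.0]]
contact_force: [-0.7, 0.1, 0.4]
grip_width: 0.0145
gripper_force: 38.9
```

```bash

python3 -m pendant '[10,-0.3,0,0,0, 10,-0.6,0,0,0, 10,-0.6,0,0,0, 10,-0.6,0,0,0, 10,-0.6,0,0,0]' | grep -E 'pos|contact|grip'
python3 -m pendant '[10,-0.6,0,0,0, 10,-0.6,0,0,0, 10,-0.6,0,0,0, 10,-0.6,0,0,0, 10,-0.6,0,0,0]' | grep -E 'pos|contact|grip'
python3 -m pendant '[10,-0.6,0,0,0, 10,-0.6,0,0,0, 10,-0.4,0,0,0, 10,0,0,0,0]' 
python3 - <<'E'
from h import *
im=get_image('wrist');s=get_image('scene')
for i in(im,s):
  for r in regions_of(i,'roller_center')[:2]:
    print(r['p'],r['rect']); l,t,rr,b=r['rect'];print(at_z(i,(l+rr)/2,(t+b)/2,.039))
f=cv2.resize(np.array(im['pixels'])[:,:,::-1],(400,300));h=cv2.resize(np.array(s['pixels'])[115:215,275:375,::-1],(300,300),interpolation=cv2.INTER_CUBIC)
cv2.imwrite('pics/p1.png',np.hstack([f,h]))
E
```

```text
position: [0.4898, 0.1887, -0.0129]
contact_force: [1.2, 1.6, 0.6]
grip_width: 0.0146
gripper_force: 38.9
position: [0.4798, 0.1299, -0.0128]
contact_force: [3.0, 1.8, -0.2]
grip_width: 0.0146
gripper_force: 39.0
clock: 16.95
position: [0.4741, 0.0969, -0.0127]
tool_rot: [[0.171, 0.985, 0.0], [0.985, -0.171, -0.003], [-0.003, 0.001, -1.0]]
contact_force: [3.0, -3.6, 3.0]
grip_width: 0.0146
gripper_force: 39.3
0.96 [210.0, 0.0, 357.8, 351.9]
[0.48236631 0.14718489 0.039     ]
0.68 [277.9, 156.8, 317.8, 199.7]
[0.48846691 0.17801232 0.039     ]
```

View pics/p1.png

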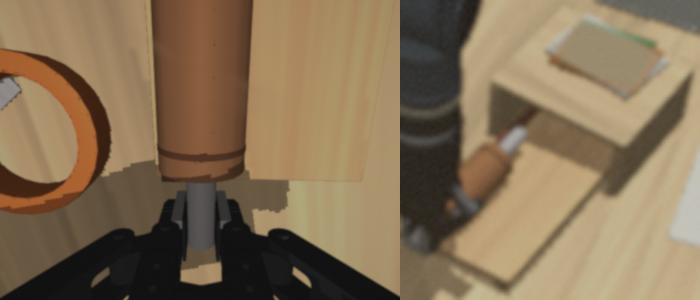

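```bash

python3 -m pendant '[24,0,0,0,0, 24,0,0,0,0, 40,0,0,0,0, 40,0,0,0,0, 40,0,0,0,0]' | grep -E 'pos|contact|grip'
python3 - <<'E'
from h import *
im=get_image('wrist');s=get_image('scene')
for i in(im,s):
  for r in regions_of(i,'roller_center')[:2]:
    print(r['p'],r['rect'])
r=regions_of(im,'roller_center')[0]
ys,xs=np.nonzero(r['region'])
for y in range(10,360,25):
  q=xs[ys==y]
  if len(q): print(y,q.min(),q.max(),at_z(im,(q.min()+q.max())/2,y,.039).round(4))
print(get_state()['clock'])
E
```

```text
position: [0.4738, 0.0991, -0.0132]
contact_force: [-0.3, -0.9, 0.1]
grip_width: 0.0402
gripper_force: 0.0
0.68 [216.6, 0.9, 362.8, 354.5]
0.56 [203.1, 0.0, 556.0, 257.8]
0.66 [278.3, 157.8, 319.2, 197.3]
10 219 359 [0.4924 0.2006 0.039 ]
35 219 358 [0.4911 0.1936 0.039 ]
60 221 356 [0.4899 0.1864 0.039 ]
85 221 354 [0.4883 0.1789 0.039 ]
110 221 353 [0.4868 0.1711 0.039 ]
135 223 352 [0.4856 0.163  0.039 ]
160 224 351 [0.4842 0.1546 0.039 ]
185 224 349 [0.4824 0.1459 0.039 ]
210 225 348 [0.4809 0.1367 0.039 ]
235 227 346 [0.4793 0.1272 0.039 ]
260 266 307 [0.4776 0.1173 0.039 ]
285 266 305 [0.4755 0.107  0.039 ]
310 267 305 [0.4739 0.0961 0.039 ]
335 266 305 [0.4718 0.0848 0.039 ]
18.025
```

```bash

python3 -m pendant '[40,0,0,-0.8,0, 40,0,0,-0.9,0, 85,0,0,-0.9,0, 85,0.6,0,0,0, 85,1,0,0,0]' | grep -E 'pos|contact|grip'
python3 -m pendant '[85,1,0,0,0, 85,1,0,0,0, 85,0.2,0,0,0, 85,0,0,0,0]' | grep -E 'pos|contact|grip'
python3 - <<'E'
from h import *
shift([.487,.175,-.012],-10)
im=get_image('wrist')
r=regions_of(im,'roller_center')[0];print(r['p'],r['rect'])
ys,xs=np.nonzero(r['region'])
for y in range(10,420,30):
  q=xs[ys==y]
  if len(q): print(y,q.min(),q.max(),at_z(im,(q.min()+q.max())/2,y,.039).round(4))
E
```

```text
position: [0.48, 0.1312, 0.0394]
contact_force: [0.0, -0.4, -0.4]
grip_width: 0.0847
gripper_force: 0.0
position: [0.4867, 0.1741, 0.0387]
contact_force: [-0.8, 0.4, -1.0]
grip_width: 0.085
gripper_force: 0.0
clock 19.15 pos [0.4867 0.1741 0.0387] yang -9.75 rows [0.05 0.01 2.53] turn rows 0.06 grip 0.085 f [-0.8  0.4 -1. ]
0.92 [239.7, 51.8, 333.2, 398.9]
70 270 304 [0.5033 0.2632 0.039 ]
100 271 302 [0.5009 0.2503 0.039 ]
130 270 303 [0.4987 0.2368 0.039 ]
160 243 331 [0.4966 0.2226 0.039 ]
190 243 329 [0.4936 0.2078 0.039 ]
220 244 328 [0.491  0.1922 0.039 ]
250 245 327 [0.4882 0.1757 0.039 ]
280 245 325 [0.4848 0.1585 0.039 ]
310 246 324 [0.4817 0.1403 0.039 ]
340 249 321 [0.4785 0.1211 0.039 ]
370 271 296 [0.4742 0.1009 0.039 ]
```

```bash

python3 -m pendant '[85,0,0.05,0.7,0, 85,0.05,0,0.7,0, 85,0,0,0.7,0, 85,0,0,0.4,0, 85,0,0,0,0]' | grep -E 'pos|contact|grip'
python3 -m pendant '[38,0,0,0,0, 38,0,0,0,0, 38,0,0,0,0, 38,0,0,0,0, 38,0,0,0,0]' 50
```

```text
position: [0.487, 0.1744, -0.0124]
contact_force: [-0.4, 0.0, -0.1]
grip_width: 0.085
gripper_force: 0.0
clock: 20.5
position: [0.4891, 0.1749, -0.01]
tool_rot: [[0.17, 0.985, 0.002], [0.985, -0.17, 0.0], [0.001, 0.002, -1.0]]
contact_force: [0.3, -0.6, 5.6]
grip_width: 0.0416
gripper_force: 51.3
```

```bash

python3 -m pendant '[38,0,0,-0.3,0, 38,0,0,-0.6,0, 38,0,0,-1,0, 38,0,0,-1,0, 38,0,0,-1,0]' | grep -E 'pos|contact|grip'
python3 -m pendant '[38,-0.5,0,-1,0, 38,-1,0,-1,0, 38,-1,0,-1,0, 38,-1,0,0,0, 38,-1,0,0,0]' | grep -E 'pos|contact|grip'
python3 -m pendant '[38,-1,0,0,0, 38,-1,0,0,0, 38,-1,0,0,0, 38,-1,0,0,0, 38,-1,0,0,0]' | grep -E 'grip'
python3 -m pendant '[38,-1,0,0,0, 38,-1,0,0,0, 38,-1,0,0,0, 38,-1,0,0,0, 38,-1,0,0,0]' | grep -E 'grip'
python3 -m pendant '[38,-1,0,0,0, 38,-1,0,0,0, 38,-1,0,0,0, 38,-1,0,0,0, 38,-1,0,0,0]' | grep -E 'grip'
python3 -m pendant '[38,-1,0,0,0, 38,-1,0,0,0, 38,-1,0,0,0, 38,-1,0,0,0, 38,-0.5,0,0,-1]' | grep -E 'grip'
python3 -m pendant '[38,0,0,0,-0.5, 38,0,0,0,0, 38,0,0,0,0]'
python3 - <<'E'
from h import *
im=get_image('wrist');import pickle;pickle.dump({k:im[k] for k in('fx','fy','cx','cy','T')},open('w7.pkl','wb'));pickle.dump(im['pixels'],open('w7p.pkl','wb'))
for t in('mill','roller_center'):print(t,[(round(r['p'],2),np.round(r['rect']).tolist()) for r in regions_of(im,t)])
for n,q in dict(pf=(.4664,-.3117,.126),pn=(.461,-.433,.126),seat=(.5005,-.374,.07)).items():print(n,np.round(proj(im,q),1))
E
```

```text
position: [0.4875, 0.1746, 0.0674]
contact_force: [0.6, -0.1, -3.3]
grip_width: 0.0427
gripper_force: 51.0
position: [0.4725, 0.0854, 0.1274]
contact_force: [-0.3, -0.3, -2.2]
grip_width: 0.0422
gripper_force: 51.0
grip_width: 0.0422
gripper_force: 51.0
grip_width: 0.0425
gripper_force: 51.0
grip_width: 0.0424
gripper_force: 51.0
grip_width: 0.0422
gripper_force: 51.0
clock: 24.62
position: [0.4065, -0.2979, 0.1269]
tool_rot: [[0.066, 0.998, -0.0], [0.998, -0.066, 0.0], [0.0, -0.0, -1.0]]
contact_force: [-0.3, -1.0, -2.7]
grip_width: 0.0425
gripper_force: 51.0
mill [(0.92, [332.0, 167.0, 496.0, 398.0])]
roller_center [(0.82, [220.0, 32.0, 345.0, 399.0])]
pf [395.4 269.5]
pn [382.1 443.3]
seat [416.7 311.8]
```

```bash

python3 -m pendant '[38,-1,-0.2,0,0, 38,-1,-0.2,0,0, 38,-1,-0.2,0,0, 38,-0.5,0,0,0, 38,0,0,0,0]' | grep -E 'pos|grip'
python3 - <<'E'
from h import *
import pickle
im=get_image('wrist');pickle.dump({k:im[k] for k in('fx','fy','cx','cy','T','pixels')},open('w8.pkl','wb'))
for t in('mill',):
  r=regions_of(im,t);print(t,[(round(r['p'],2),np.round(r['rect']).tolist()) for r in r])
for n,q in dict(pf=(.4664,-.3117,.126),pn=(.461,-.433,.126),seat=(.5005,-.374,.07)).items():print(n,np.round(proj(im,q),1))
l,t,rr,b=[int(v) for v in r[0]['rect']]
x0=l-10;y0=t-10;W=min(560,rr+10)-x0;H=min(420,b+10)-y0;k=min(800/W,600/H);print('off',x0,y0,'scale',k)
cv2.imwrite('pics/mill.png',cv2.resize(np.array(im['pixels'])[y0:y0+H,x0:x0+W,::-1],None,fx=k,fy=k,interpolation=cv2.INTER_CUBIC))
E
```

```text
position: [0.3895, -0.3683, 0.1267]
grip_width: 0.0426
gripper_force: 51.1
mill [(0.85, [328.0, 69.0, 542.0, 331.0])]
pf [434.1 134.8]
pn [413.5 348.3]
seat [446.3 219.2]
off 317 59 scale 2.127659574468085
```

View pics/mill.png

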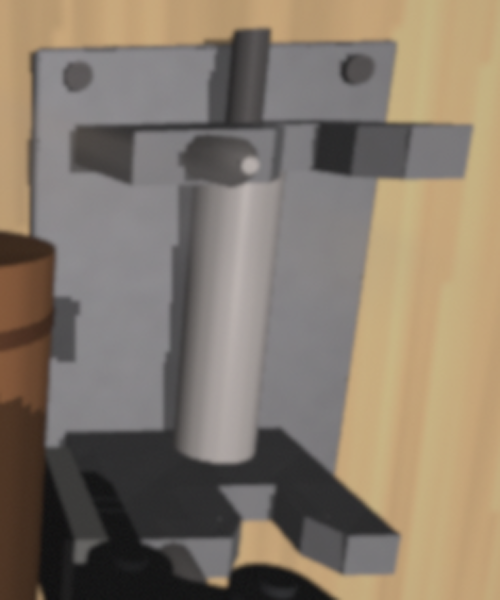

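```bash
python3 - <<'E'
from h import *
import pickle
im=pickle.load(open('w8.pkl','rb'));K=2.12766
f=lambda u,v,z:at_z(im,317+u/K,59+v/K,z)[:2]
pt=f(250,164,.126);print('pin far',pt)
a=f(341,155,.096);b=f(290,557,.096);print('slots',a,b,np.linalg.norm(a-b))
print('far ends',f(132,157,.096),f(468,150,.096),'near right end',f(398,553,.096))
# steel roller edges: top z=.044
print('roller top',f(236,190,.040),f(216,455,.040))
# base plate corners z~.006
for c in((37,50),(396,42)):print('base',f(*c,.008))
E
```

```text
pin far [ 0.46663832 -0.31231989]
slots [ 0.50284085 -0.31452233] [ 0.49779522 -0.43633947] 0.12192158502126532
far ends [ 0.44747322 -0.31129354] [ 0.53631289 -0.315494  ] near right end [ 0.53117611 -0.4371767 ]
roller top [ 0.49738414 -0.3290745 ] [ 0.49471442 -0.42784382]
base [ 0.4354327  -0.27794239]
base [ 0.56503202 -0.28399435]
```

```bash
python3 - <<'E'
from h import *
im=get_image('wrist');s=get_state();R=np.array(s['tool_rot']);P=np.array(s['position'])
r=regions_of(im,'roller_center')[0];print(r['p'],r['rect']);ys,xs=np.nonzero(r['region'])
z=P[2]+.049
for y in list(range(int(ys.min()),int(ys.max()),20)):
  q=xs[ys==y];p=R.T@(at_z(im,(q.min()+q.max())/2,y,z)-P);print(y,q.min(),q.max(),p.round(4))
for t in('tip',):
  y=r['rect'][1]; print(R.T@(at_z(im,280,y,z)-P), R.T@(at_z(im,280,r['rect'][3],z)-P))
shift([.5,-.375,.127],-2.6)
E
```

```text
0.56 [217.3, 29.1, 345.3, 397.5]
32 271 292 [ 0.0975 -0.0013 -0.0489]
52 259 306 [ 0.0915 -0.001  -0.0489]
72 258 306 [ 0.0853 -0.0012 -0.0489]
92 259 305 [ 0.079  -0.0012 -0.0489]
112 259 305 [ 0.0725 -0.0012 -0.0489]
132 260 304 [ 0.0657 -0.0012 -0.049 ]
152 260 305 [ 0.0588 -0.001  -0.049 ]
172 223 340 [ 0.0516 -0.0013 -0.049 ]
192 222 342 [ 0.0442 -0.0012 -0.049 ]
212 222 342 [ 0.0366 -0.0012 -0.049 ]
232 224 341 [ 0.0286 -0.001  -0.049 ]
252 225 340 [ 0.0205 -0.001  -0.049 ]
272 226 338 [ 0.012  -0.0011 -0.049 ]
292 227 336 [ 0.0032 -0.0013 -0.049 ]
312 228 335 [-0.0058 -0.0013 -0.049 ]
332 229 335 [-0.0152 -0.0011 -0.049 ]
352 229 334 [-0.025  -0.0013 -0.049 ]
372 230 332 [-0.0351 -0.0016 -0.049 ]
392 240 312 [-0.0457 -0.0038 -0.049 ]
[ 0.09831203 -0.00183218 -0.04892866] [-0.04864207 -0.00199895 -0.04903495]
clock 25.60 pos [ 0.39   -0.3668  0.1269] yang -3.75 rows [-0.05  5.52 -0.01] turn rows -0.29 grip 0.0422 f [-0.2  0.3 -3. ]
```

```bash

python3 -m pendant '[38,0,0,0,-0.29, 38,-0.1,0.9,0,0, 38,-0.12,0.9,0,0, 38,0,0.9,0,0, 38,0,0.9,0,0]' | grep -E 'pos|grip'
python3 -m pendant '[38,0,0.9,0,0, 38,0,0.8,0,0, 38,0,0.26,0,0, 38,0,0,0,0, 38,0,0,0,0]' | grep -E 'pos|grip'
python3 - <<'E'
from h import *
shift([.501,-.3765,.021],-2.6)
E
```

```text
position: [0.4623, -0.3747, 0.127]
grip_width: 0.0422
gripper_force: 51.1
position: [0.5002, -0.3768, 0.127]
grip_width: 0.0427
gripper_force: 51.1
clock 26.85 pos [ 0.5002 -0.3768  0.127 ] yang -2.64 rows [0.02 0.04 5.3 ] turn rows -0.01 grip 0.0427 f [ 0.3  0.5 -2. ]
```

Descend, slowly at the end.

```bash

python3 -m pendant '[38,0,0.03,0.8,0, 38,0,0,0.8,0, 38,0,0,0.8,0, 38,0,0,0.5,0, 38,0,0,0,0]' | grep -E 'pos|grip|cont'
python3 -m pendant '[38,0,0,0.3,0, 38,0,0,0.3,0, 38,0,0,0.3,0, 38,0,0,0.3,0, 38,0,0,0,0]' | grep -E 'pos|grip|cont'
python3 -m pendant '[38,0,0,0.3,0, 38,0,0,0.3,0, 38,0,0,0.2,0, 38,0,0,0,0]' | grep -E 'pos|grip|cont'
```

```text
position: [0.5004, -0.376, 0.067]
contact_force: [-0.4, 0.4, -2.5]
grip_width: 0.0428
gripper_force: 51.2
position: [0.5008, -0.3764, 0.0439]
contact_force: [-0.7, -0.1, -2.3]
grip_width: 0.0425
gripper_force: 51.2
position: [0.5009, -0.3765, 0.0282]
contact_force: [0.3, 0.5, -2.4]
grip_width: 0.0425
gripper_force: 51.2
```

```bash

python3 -m pendant '[38,0,0,0.1,0, 38,0,0,0.1,0, 38,0,0,0,0]' | grep -E 'pos|cont'
python3 -m pendant '[38,0,0,0.1,0, 38,0,0,0,0]' | grep -E 'pos|cont'
python3 -m pendant '[38,0,0,0.07,0, 38,0,0,0,0]' | grep -E 'pos|cont'
```

```text
position: [0.5012, -0.3768, 0.0247]
contact_force: [-0.1, 1.1, -2.5]
position: [0.5012, -0.3768, 0.0227]
contact_force: [-0.3, 0.1, -1.9]
position: [0.5012, -0.3768, 0.0213]
contact_force: [0.3, -0.7, -3.3]
```

```bash

python3 -m pendant '[38,0,0,0.05,0, 38,0,0,0,0]' | grep -E 'pos|cont'
python3 -m pendant '[38,0,0,0.05,0, 38,0,0,0,0]' | grep -E 'pos|cont'
python3 -m pendant '[38,0,0,0.05,0, 38,0,0,0,0]' | grep -E 'pos|cont'
```

```text
position: [0.5014, -0.377, 0.0208]
contact_force: [0.6, 0.4, -1.8]
position: [0.5014, -0.377, 0.0206]
contact_force: [-2.2, 1.6, 3.9]
position: [0.5015, -0.377, 0.0206]
contact_force: [-2.8, 2.3, 6.9]
```

```bash

python3 -m pendant '[48,0,0,0,0, 60,0,0,0,0, 60,0,0,0,0, 60,0,0,0,0]' | grep -E 'clock|pos|cont|grip'
python3 -m pendant '[60,0,0,-0.5,0, 60,0,0,-1,0, 60,0,0,-1,0, 60,0,0,-1,0, 60,0,0,-1,0]' | grep -E 'pos|cont'
python3 -m pendant '[60,0,0,-1,0, 60,0,0,-1,0, 60,0.7,0,-1,0, 60,0,0,0,0]' | grep -E 'pos|cont'
python3 - <<'E'
from h import *
im=get_image('wrist');print(get_state()['clock'])
r=regions_of(im,'roller_center');print([(q['p'],q['rect']) for q in r]);r=r[0];ys,xs=np.nonzero(r['region'])
L=[]
for y in range(int(ys.min()),int(ys.max()),20):
  q=xs[ys==y];p=at_z(im,(q.min()+q.max())/2,y,.07);print(y,q.min(),q.max(),p.round(4))
for v in(r['rect'][1],r['rect'][3]):print(at_z(im,280,v,.07))
m=np.array([.999,-.045]),np.array([.045,.999])
for n in(-95,-50,50,95):print(n,proj(im,np.r_[np.array([.5,-.375])+n/1000*m[1],.07]))
E
```

```text
clock: 30.72
position: [0.5012, -0.3768, 0.0181]
contact_force: [-0.4, -0.6, -0.9]
grip_width: 0.0604
gripper_force: 0.0
position: [0.5015, -0.3771, 0.1101]
contact_force: [1.1, -0.3, 0.8]
position: [0.5034, -0.3627, 0.1718]
contact_force: [-0.4, -0.4, 0.3]
31.9
[(0.59, [250.0, 94.4, 310.9, 327.5])]
96 272 285 [ 0.5041 -0.2801  0.07  ]
116 270 291 [ 0.5049 -0.2943  0.07  ]
136 269 290 [ 0.5035 -0.3088  0.07  ]
156 263 298 [ 0.5036 -0.3239  0.07  ]
176 252 308 [ 0.5025 -0.3394  0.07  ]
196 253 307 [ 0.5018 -0.3555  0.07  ]
216 253 306 [ 0.5006 -0.372   0.07  ]
236 252 306 [ 0.4994 -0.3892  0.07  ]
256 253 305 [ 0.4986 -0.4069  0.07  ]
276 254 305 [ 0.4982 -0.4253  0.07  ]
296 271 288 [ 0.4973 -0.4443  0.07  ]
316 271 288 [ 0.4964 -0.4641  0.07  ]
[ 0.505247   -0.27904594  0.07      ]
[ 0.49634845 -0.47576706  0.07      ]
-95 (np.float64(279.0001698564979), np.float64(321.80045051647625))
-50 (np.float64(278.9475739282259), np.float64(275.65950986228967))
50 (np.float64(278.8129632939853), np.float64(157.56935554862224))
95 (np.float64(278.74274524938625), np.float64(95.96902382814223))
```

```bash

python3 -m pendant '[60,1,-0.09,0,0, 60,1,-0.09,0,0, 60,1,-0.09,0,0, 60,1,-0.09,0,0, 60,1,-0.09,0,0]' >/dev/null
python3 -m pendant '[60,1,-0.09,0,0, 60,1,-0.09,0,0, 60,1,-0.09,0,0, 60,1,-0.09,0,0, 60,1,-0.09,0,0]' >/dev/null
python3 -m pendant '[50,1,-0.09,0,0, 50,1,-0.09,0,0, 50,1,-0.09,0,0, 50,1,-0.09,0,-1, 50,0,0,0,-1]' >/dev/null
python3 -m pendant '[40,0,0,0,-1, 40,0,0,0,-1, 40,0,0,0,-1, 40,0,0,0,-1, 40,0,0,0,-1]' >/dev/null
python3 -m pendant '[40,0,0,0,-1, 40,0,0,0,-1, 40,0,0,0,-1, 40,0,0,0,-1, 40,0,0,0,-1]' >/dev/null
python3 -m pendant '[40,0,0,0,-1, 40,0,0,0,-1, 40,0,0,0,-1, 40,0,0,0,-1, 40,0,0,0,-1]' >/dev/null
python3 -m pendant '[40,0,0,0,-1, 40,0,0,0,-1, 40,0,0,0,-1, 40,0,0,0,-1, 40,0,0,0,-1]' >/dev/null
python3 -m pendant '[40,0,0,0.5,-1, 40,0,0,0.5,-1, 40,0,0,0.5,-1, 40,0,0,0.5,-1, 40,0,0,0,-0.3]' |grep pos
python3 -m pendant '[40,0,0,0,0, 40,0,0,0,0]' |grep pos
cat > g.py <<'E'
from h import *
im=get_image('wrist');shift([.491,-.0816,.10],102.5)
r=regions_of(im,'guard_tab')
print([(q['p'],np.round(q['rect'])) for q in r])
reg=r[0]['region'].astype(np.uint8);px=np.array(im['pixels']).astype(int)
# plate silhouette, min-area rectangle on the plane z=5mm
c=max(cv2.findContours(reg,0,1)[0],key=cv2.contourArea)[:,0]
w=np.array([at_z(im,u,v,.005)[:2] for u,v in c]).astype(np.float32)*1000
print('rect',cv2.minAreaRect(w),'n',len(c))
h=np.array([(.4363,-.1163,.003),(.5552,-.0899,.003),(.491,-.0816,.045)]);print('expect px',np.round(proj(im,h)).tolist())
# dark tab pixels within region hull
hull=np.zeros_like(reg);cv2.fillConvexPoly(hull,cv2.convexHull(c.reshape(-1,1,2)),1)
g=px.mean(2);print('grey percentiles',np.percentile(g[hull>0],[2,10,25,50,75,95]))
cv2.imwrite('pics/g.png',px[:,:,::-1].astype(np.uint8))
E
python3 g.py
```

```text
position: [0.4889, -0.0813, 0.1276]
position: [0.4901, -0.082, 0.1292]
clock 37.25 pos [ 0.49   -0.0821  0.1291] yang 102.54 rows [-0.05  0.02  1.46] turn rows 0.01 grip 0.0402 f [ 0.5 -0.2 -0.8]
[(0.96, array([226.,  95., 326., 289.]))]
rect ((490.20989990234375, -85.14276123046875), (169.66940307617188, 76.6469955444336), 13.13531494140625) n 556
expect px [[254.0, 257.0, 281.0], [128.0, 265.0, 214.0]]
grey percentiles [ 66.66666667  75.66666667  77.66666667  80.         134.33333333
 139.        ]
```

```bash
cat >> g.py <<'E'
hsv=cv2.cvtColor(px.astype(np.uint8),cv2.COLOR_RGB2HSV)
er=cv2.erode(hull,np.ones((5,5)))
m=((hsv[:,:,1]>60)&(er>0)).astype(np.uint8)
n,l,st,ce=cv2.connectedComponentsWithStats(m)
P=[]
for i in range(1,n):
  if st[i,4]>20: p=at_z(im,*ce[i],.003);P.append(p);print('hole',ce[i].round(1),st[i,4],st[i,2:4],p.round(4))
# tab: dark
for th in(45,55,65,72):
  d=((g<th)&(er>0)).astype(np.uint8);n,l,st,ce=cv2.connectedComponentsWithStats(d)
  for i in range(1,n):
    if st[i,4]>40: print('dark',th,ce[i].round(1),st[i],at_z(im,*ce[i],.045).round(4))
E
python3 g.py | grep -v expect
```

```text
clock 37.35 pos [ 0.4899 -0.0821  0.129 ] yang 102.55 rows [-0.06  0.02  1.45] turn rows 0.01 grip 0.04 f [-0.6  0.1  0.5]
[(0.88, array([230.,  95., 326., 288.]))]
rect ((490.2388000488281, -85.31086730957031), (170.8240966796875, 77.4687728881836), 12.822676658630371) n 554
grey percentiles [ 66.66666667  75.33333333  77.33333333  80.         134.33333333
 139.        ]
hole [249.  127.1] 285 [19 19] [ 0.4362 -0.1209  0.003 ]
hole [253.6 264.4] 186 [16 14] [ 0.555  -0.0933  0.003 ]
dark 55 [276.2 169.6] [272 167   9   6  50] [ 0.4587 -0.0926  0.045 ]
dark 65 [247.7 122.2] [239 118  18  15  91] [ 0.4304 -0.1192  0.045 ]
dark 65 [276.3 169.7] [271 166  11   9  83] [ 0.4588 -0.0925  0.045 ]
dark 72 [248.7 126.9] [238 117  22  21 366] [ 0.4334 -0.1179  0.045 ]
dark 72 [275.9 169.9] [270 165  12  11 111] [ 0.459  -0.0927  0.045 ]
dark 72 [281.2 210.1] [280 185   3  47 113] [ 0.4878 -0.0823  0.045 ]
```

```bash

python3 -m pendant '[40,0,-0.17,1,-0.15, 40,0,0,1,0, 40,0,0,1,0, 40,0,0,1,0, 40,0,0,0.8,0]' |grep -E 'pos|cont'
python3 -m pendant '[40,0,0,0.6,0, 40,0,0,0.5,0, 40,0,0,0.4,0, 40,0,0,0.4,0, 40,0,0,0,0]' |grep -E 'pos|cont'
python3 - <<'E'
from h import *
shift([.4905,-.0855,-.018],103.1)
E
```

```text
position: [0.4902, -0.0854, 0.0317]
contact_force: [0.2, 0.2, 0.4]
position: [0.4898, -0.0852, -0.0062]
contact_force: [0.1, -0.1, -0.4]
clock 38.65 pos [ 0.4898 -0.0852 -0.0062] yang 103.16 rows [-0.03 -0.02  0.59] turn rows 0.02 grip 0.0398 f [ 0.1 -0.1 -0.4]
```

```bash

python3 -m pendant '[40,0,0,0.3,0, 40,0,0,0.3,0, 40,0,0,0,0]' |grep -E 'pos|cont'
python3 -m pendant '[2,0,0,0,0, 2,0,0,0,0, 2,0,0,0,0, 2,0,0,0,0]' 50
```

```text
position: [0.4898, -0.0852, -0.0182]
contact_force: [-0.3, -0.2, 0.9]
clock: 39.52
position: [0.4908, -0.0856, -0.0171]
tool_rot: [[-0.974, -0.228, 0.001], [-0.228, 0.974, -0.0], [-0.001, -0.001, -1.0]]
contact_force: [0.8, -0.8, 0.4]
grip_width: 0.0069
gripper_force: 51.0
```

```bash

python3 -m pendant '[2,0,0,-0.3,0, 2,0,0,-0.7,0, 2,0,0,-1,0, 2,0,0,-1,0, 2,0,0,-1,0]' |grep -E 'pos|cont'
python3 -m pendant '[2,0,0,-1,0, 2,0,0,-1,0, 2,0,0,-1,0, 2,0,0,-0.5,1, 2,0,0,0,1]' |grep -E 'pos|cont|grip'
python3 -m pendant '[2,0,0,0,1, 2,0,0,0,1, 2,0,0,0,1, 2,0,0,0,1, 2,0,0,0,1]' >/dev/null
python3 -m pendant '[2,0,0,0,1, 2,0,0,0,1, 2,0,0,0,1, 2,0,0,0,1, 2,0,0,0,1]' >/dev/null
python3 -m pendant '[2,0,0,0,1, 2,0,0,0,1, 2,0,0,0,1, 2,0,0,0,1, 2,0,0,0,1]' >/dev/null
python3 -m pendant '[2,0,0,0,1, 2,0,0,0,1, 2,0,0,0,1, 2,0,0,0,1, 2,0,0,0,1]' >/dev/null
python3 -m pendant '[2,0,0,0,1, 2,0,0,0,1, 2,0,0,0,1, 2,0,0,0,1, 2,0,0,0,0.4]' >/dev/null
python3 -m pendant '[2,0,0,0,0]' 
cat > hand.py <<'E'
from h import *
im=get_image('wrist');s=get_state();R=np.array(s['tool_rot']);P=np.array(s['position'])
r=regions_of(im,'guard_tab');print([(q['p'],np.round(q['rect'])) for q in r][:2])
z=P[2]+.0171+.003
px=np.array(im['pixels']);reg=r[0]['region'].astype(np.uint8)
cs=cv2.findContours(reg,0,1)[0];c=max(cs,key=cv2.contourArea)
hull=np.zeros_like(reg);cv2.fillConvexPoly(hull,cv2.convexHull(c),1);er=cv2.erode(hull,np.ones((5,5)))
hsv=cv2.cvtColor(px,cv2.COLOR_RGB2HSV);m=((hsv[:,:,1]>60)&(er>0)).astype(np.uint8)
n,l,st,ce=cv2.connectedComponentsWithStats(m)
for i in range(1,n):
  if st[i,4]>40: print('hole',ce[i].round(1),st[i,2:],'tool',(R.T@(at_z(im,*ce[i],z)-P)).round(4))
w=np.array([(R.T@(at_z(im,u,v,z)-P))[:2]*1000 for u,v in c[:,0]]).astype(np.float32)
print('rect tool mm',cv2.minAreaRect(w),w.min(0),w.max(0))
for q in((.061,-.022),(-.061,-.022)):print('exp',proj(im,P+R@np.array([q[0],q[1],-.02])))
shift([.486,-.3744,.125],-2.6)
E
python3 hand.py
```

```text
position: [0.4905, -0.0853, 0.064]
contact_force: [0.5, -0.7, -2.0]
position: [0.4914, -0.0856, 0.1348]
contact_force: [-0.9, -0.7, -2.9]
grip_width: 0.0067
gripper_force: 50.6
clock: 44.02
position: [0.4904, -0.0854, 0.1329]
tool_rot: [[0.042, 0.999, 0.0], [0.999, -0.042, -0.0], [-0.0, 0.0, -1.0]]
contact_force: [-0.6, 0.5, -2.0]
grip_width: 0.0068
gripper_force: 50.6
[(0.56, array([190.,  84., 375., 398.]))]
hole [230.4 142.9] [  36   37 1012] tool [ 0.0597 -0.0233 -0.0201]
rect tool mm ((4.370391845703125, -0.9645805358886719), (159.2460174560547, 77.3930435180664), 0.0009623150108382106) [-75.25266  -39.661003] [83.993225 37.732388]
exp (np.float64(233.39446238060145), np.float64(139.74740525819988))
exp (np.float64(242.14914702585372), np.float64(374.9224902578299))
clock 44.12 pos [ 0.4904 -0.0854  0.1327] yang -2.40 rows [-14.45   0.38   0.39] turn rows 0.05 grip 0.0072 f [-0.6  0.7 -1.4]
```

```bash

python3 -m pendant '[2,-0.6,0,0,0.07, 2,-1,0.1,0,0, 2,-1,0.1,0,0, 2,-1,0.1,0,0, 2,-1,0.1,0,0]' >/dev/null
python3 -m pendant '[2,-1,0.1,0,0, 2,-1,0,0,0, 2,-1,0,0,0, 2,-1,0,0,0, 2,-1,0,0,0]' >/dev/null
python3 -m pendant '[2,-1,0,0,0, 2,-1,0,0,0, 2,-1,0,0,0, 2,-1,0,0,0, 2,-0.7,0,0,0]' >/dev/null
python3 -m pendant '[2,-0.1,0,0,0, 2,0,0,0,0, 2,0,0,0,0]' |grep -E 'pos|cont|grip'
cat >> hand.py <<'E'
shift([.4873,-.3735,.125],-2.7)
x=np.array([.999,-.046]);y=np.array([.046,.999]);S=np.array([.5002,-.375])
for t in(61,-61):
  u=proj(im,np.r_[S-.036*x+t/1000*y,.126]);print('pin px',np.round(u,1))
save(im,'end')
E
python3 hand.py
```

```text
position: [0.487, -0.3728, 0.1326]
contact_force: [0.9, 0.4, -1.6]
grip_width: 0.0072
gripper_force: 50.6
[(0.97, array([  0., 142., 141., 336.])), (0.77, array([186.,  83., 376., 397.]))]
hole [ 65.4 239.9] [  139   185 14333] tool [ 0.0151 -0.1023 -0.0201]
rect tool mm ((11.291030883789062, -101.92514038085938), (41.769615173339844, 88.653076171875), 75.72968292236328) [ -36.412613 -128.95984 ] [ 58.757446 -71.81476 ]
exp (np.float64(233.46293097176041), np.float64(139.72875938502995))
exp (np.float64(242.2032385312519), np.float64(375.07927628412847))
clock 46.48 pos [ 0.487  -0.3729  0.1327] yang -2.66 rows [-0.08 -0.05  0.38] turn rows -0.02 grip 0.0069 f [ 0.6 -0.3 -2. ]
clock 46.48 pos [ 0.487  -0.3729  0.1327] yang -2.66 rows [-0.03  0.02  0.38] turn rows 0.01 grip 0.0069 f [ 0.6 -0.3 -2. ]
pin px [238.8 138.6]
pin px [245.7 346.1]
```

```bash

python3 -m pendant '[2,-0.03,0.02,0.4,0, 2,0,0,0.4,0, 2,0,0,0.2,0, 2,0,0,0.15,0, 2,0,0,0,0]' |grep -E 'pos|cont|grip_w'
python3 -m pendant '[2,0,0,0.15,0, 2,0,0,0.15,0, 2,0,0,0,0]' |grep -E 'pos|cont|grip_w'
python3 -m pendant '[2,0,0,0.15,0, 2,0,0,0.15,0, 2,0,0,0,0]' |grep -E 'pos|cont|grip_w'
```

```text
position: [0.487, -0.374, 0.1091]
contact_force: [-0.3, 0.0, -2.5]
grip_width: 0.0069
position: [0.487, -0.374, 0.1031]
contact_force: [-0.0, -0.1, -1.9]
grip_width: 0.007
position: [0.4869, -0.3739, 0.097]
contact_force: [-0.3, -0.2, -2.1]
grip_width: 0.0071
```

```bash

python3 -m pendant '[2,0,0,0.15,0, 2,0,0,0.15,0, 2,0,0,0,0]' |grep -E 'pos|cont|grip_w'
python3 -m pendant '[2,0,0,0.15,0, 2,0,0,0.15,0, 2,0,0,0,0]' |grep -E 'pos|cont|grip_w'
python3 -m pendant '[2,0,0,0.1,0, 2,0,0,0,0]' |grep -E 'pos|cont|grip_w'
python3 -m pendant '[2,0,0,0.07,0, 2,0,0,0,0]' |grep -E 'pos|cont|grip_w'
```

```text
position: [0.4869, -0.3739, 0.0909]
contact_force: [-0.2, -0.5, -1.8]
grip_width: 0.0071
position: [0.4869, -0.3739, 0.085]
contact_force: [0.6, 0.2, -1.7]
grip_width: 0.0072
position: [0.4871, -0.3741, 0.0833]
contact_force: [0.3, 0.5, -2.5]
grip_width: 0.0072
position: [0.4871, -0.3741, 0.082]
contact_force: [-0.5, -0.3, -1.7]
grip_width: 0.0071
```

```bash

for i in 1; do
python3 -m pendant '[2,0,0,0.06,0, 2,0,0,0,0]' |grep -E 'pos|cont'
python3 -m pendant '[2,0,0,0.06,0, 2,0,0,0,0]' |grep -E 'pos|cont'
python3 -m pendant '[2,0,0,0.06,0, 2,0,0,0,0]' |grep -E 'pos|cont'
done
```

```text
position: [0.4871, -0.3741, 0.0808]
contact_force: [0.1, 0.0, -1.4]
position: [0.4871, -0.3741, 0.0796]
contact_force: [-0.8, 0.1, -1.3]
position: [0.4873, -0.3742, 0.0789]
contact_force: [0.1, 0.4, -0.6]
```

```bash

python3 -m pendant '[2,0,0,0.05,0, 2,0,0,0,0]' |grep -E 'pos|cont'
python3 -m pendant '[2,0,0,0.05,0, 2,0,0,0,0]' |grep -E 'pos|cont'
```

```text
position: [0.4873, -0.3743, 0.0789]
contact_force: [-1.7, 2.1, 5.8]
position: [0.4874, -0.3743, 0.0789]
contact_force: [-3.1, 2.2, 9.2]
```

Seated flat (z stopped at 0.0789 as expected). Release, rise, and check.

```bash

python3 -m pendant '[14,0,0,-0.05,0, 25,0,0,0,0, 35,0,0,0,0, 35,0,0,0,0]' |grep -E 'pos|cont|grip'
python3 -m pendant '[35,0,0,-0.5,0, 35,0,0,-1,0, 35,0,0,-1,0, 35,0,0,-1,0, 35,0,0,-1,0]' |grep -E 'pos|cont'
python3 - <<'E'
from h import *
im=get_image('wrist');print(get_state()['clock'])
for r in regions_of(im,'guard_tab'):
  c=max(cv2.findContours(r['region'].astype(np.uint8),0,1)[0],key=cv2.contourArea)[:,0]
  w=np.array([at_z(im,u,v,.101)[:2]*1000 for u,v in c]).astype(np.float32);print(r['p'],r['rect'],cv2.minAreaRect(w))
for r in regions_of(im,'roller_center'):print('roller',r['p'],r['rect'],at_z(im,(r['rect'][0]+r['rect'][2])/2,r['rect'][1],.07),at_z(im,280,r['rect'][3],.07))
for q in(get_image('scene'),get_image('side')):
  for r in regions_of(q,'guard_tab')[:2]:
    c=max(cv2.findContours(r['region'].astype(np.uint8),0,1)[0],key=cv2.contourArea)[:,0]
    w=np.array([at_z(q,u,v,.101)[:2]*1000 for u,v in c]).astype(np.float32);print(r['p'],r['rect'],cv2.minAreaRect(w))
E
```

```text
position: [0.4871, -0.374, 0.077]
contact_force: [-0.1, -0.1, -0.1]
grip_width: 0.035
gripper_force: 0.0
position: [0.4874, -0.3743, 0.1691]
contact_force: [-0.0, 0.9, -0.9]
51.525
0.93 [13.9, 140.9, 154.0, 314.0] ((345.7058410644531, -379.7037353515625), (57.127742767333984, 122.46519470214844), 11.410229682922363)
0.82 [220.2, 92.6, 343.2, 324.4] ((486.23468017578125, -375.510986328125), (170.7119903564453, 77.23702239990234), 87.34742736816406)
roller 0.8 [289.9, 76.4, 313.8, 94.8] [ 0.5054324  -0.27912261  0.07      ] [ 0.48917409 -0.29087009  0.07      ]
0.95 [99.0, 285.3, 155.3, 346.7] ((338.5148010253906, -435.0159606933594), (71.79737854003906, 156.11544799804688), 11.936925888061523)
0.69 [158.6, 282.9, 229.8, 357.9] ((485.15594482421875, -371.73211669921875), (172.8319091796875, 79.89398956298828), 86.74635314941406)
0.92 [324.8, 142.9, 373.1, 176.7] ((485.405029296875, -370.2008056640625), (175.23207092285156, 78.08964538574219), 87.07732391357422)
0.39 [313.9, 146.8, 375.9, 208.6] ((454.77777099609375, -293.97418212890625), (244.96609497070312, 134.64129638671875), 87.2142562866211)
```

```bash
python3 -c "
from cell import *
print(sign_off())"
```

```text
the job is handed in; nothing more can be done
None
```

The roller is in both mill slots and the guard sits flat over both pins, so I handed the job in at about 52 s of the 72 s limit; no verdict came back.

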